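Brace the carving stand and hold its ratchet clamp at three clicks

TASK

Swing the carving stand's folding brace all the way out until it snaps home at its stop, so that the stand cannot creep. Then draw the ratchet lever from its rest exactly three clicks, never as far as a fourth (the stone would crack), and finish while still holding it there with the fingers: the lever is sprung and flies back if it is let go. Do not shift the carvings and tools lying around.

Things in the scene. Friction and masses are not known exactly. Their poses are not given: they have to be found in the camera images.
- stand: carving stand bolted to the bench: dark cast base plate 200 x 200 x 20 mm; origin at the centre of its underside, y axis to its left, its -x side faces the robot. Far half: a grey stone figure (top 98 mm above the bench) lies along y between two upright jaws 85 mm tall. Near half: ratchet drum, 76 mm in diameter, lever on top. Brace hinged at its left edge. Only the knob is over 100 mm tall.
- brace (a joint): folding brace (leg): cast bar 110 mm long, 20 wide, top 24 mm above the bench, vertical hinge. 0: folded, pointing along the stand's -x; grows as it swings clockwise from above, out to the stand's +y; 1.57: at its stop. Starts at 0 to 0.45. Light friction; a sprung ball resists from 1.27 to 1.45 rad (3 to 6 N at the post), then snaps the brace to the stop, where it stays by itself.
- brace_grip (a point): grip point on the brace's upright round steel post, 20 mm in diameter, standing on the bar from 23 to 78 mm above the bench, 90 mm from the hinge; this point is on the post's axis, 53 mm above the bench
- brace_hinge (a point): point on the vertical axis of the brace's hinge, 20 mm above the bench
- ratchet (a joint): ratchet lever, vertical axis. 0: at its stop, 0.6 rad to the right (-y) of the stand's -x direction; grows as it is drawn clockwise from above, knob moving to the stand's left (+y); limit 1.25. A spring (about 6 N at the knob) always pushes it back to 0. Ridge tops under a sprung pawl at 0.18, 0.42, 0.66, 0.90, 1.14 rad, each reaching 0.10 rad to both sides; each top passed is one click.
- lever_grip (a point): grip point of the lever's knob: on the knob's axis, 110 mm above the bench, 120 mm from the lever's axis. A click is felt here as about 3 N more resistance than the plain spring, falling steadily to about 3 N less, then level again in the pocket; the pocket after the third click has its middle at 0.78 rad
- lever: the ratchet lever: a horizontal steel rod of 12 mm diameter, 74 to 86 mm above the bench, running from its axis to an upright round wooden knob, 24 mm in diameter, that reaches up to 126 mm above the bench; origin on the turning axis 66 mm above the bench
- lever_hinge (a point): point on the lever's vertical turning axis, 80 mm above the bench
- turtle: bystander, to be left where it is: small dark stone turtle, 66 mm long, 28 mm tall; origin at its underside
- seated_figure: bystander, to be left where it is: seated grey stone figure, 130 mm tall, 94 mm wide at the foot; origin at its underside
- chisel: bystander, to be left where it is: carving chisel lying down, 180 mm long, round wooden handle; origin at its underside (middle of its length)
- brush: bystander, to be left where it is: dusting brush lying down; origin at its underside
- mallet: bystander, to be left where it is: wooden mallet lying down; origin at its underside
- mug: bystander, to be left where it is: steel mug, 76 mm wide, 85 mm tall; origin at its underside
- rough_block: bystander, to be left where it is: rough grey stone block 70 x 60 x 50 mm; origin at its underside

How it is judged:
By the outcome, as a careful person would: the job done as asked, in the order asked, and still so for the second after the job is handed in, while the arm keeps its last pose, push and grip.
It also fails if it takes over 58 s, if anything falls off the work surface, if the arm or the gripper's body presses on something with over 40 N, if the wrist force passes 120 N, or if a joint passes its speed limit or range.

ROBOT

A 7-joint arm with a two-finger parallel gripper is mounted at the origin on the work surface. World frame = base frame: x ahead of the robot, y to its left, z up, the work surface at z = 0. Lengths are in m, angles in rad, forces in N, time in s.
With the tool pointing down it reaches from about 0.425 to 0.825 m from the base axis. Payload 3.6 kg.
Tool frame: the origin (TCP) lies where the fingers leave the gripper's body, on its centre line; the fingertips stand 73 mm ahead of it and the grasp point (between the pads) lies 54 mm ahead of it; z points along the fingers, y is the line along which they close (so a half turn about z gives the same grasp; the last joint's range is limited). The gripper opens to 85 mm and grips with 20 to 120 N. Pads are 22 mm wide; open, the fingers measure 114 mm over their backs; the gripper's body (76 mm by 85 mm) begins 54 mm behind the grasp point. The pads swing forward as they close: fully open they stand 13 mm farther back than shut.
Start: joints at [-1.29, 0.615, -0.013, 1.423, 0.008, 1.103, -0.04], TCP at [0.197, 0.619, 0.304] pointing down, gripper open.
Joint ranges: [-3.12, 3.12], [-0.3, 2.06], [-1.34, 1.32], [0.26, 2.42], [-1.36, 4.5], [0.01, 1.98], [-2.84, 2.84]. Speed limits (rad/s): [2.79, 2.79, 3.14, 3.14, 3.14, 3.14, 3.14].

INTERFACE

Orientations are given as a unit quaternion [x, y, z, w].
In Python, from station import arm, snapshot, camera_info, ticket gives the robot as it stands. Calls block until the motion is done:
- arm.movep(position, orientation): joint-space move of the TCP to a pose.
- arm.line_to(position, velocity=0.15, ori=None): straight line of the TCP; ori=None keeps the orientation; velocity is the mean speed in m/s.
- arm.move_j(angles): joint-space move.
- arm.move_gripper(opening, effort=None): opening from 0.0 (shut) to 1.0 (fully open); effort is the grip in N (None keeps the last); returns when the fingers have stopped.
- arm.pause(seconds).
- arm.ik(position, orientation): joint angles nearest the present ones, or None.
- snapshot(name): name is "side" or "top" or "wrist"; returns the picture (480x640x3 uint8, blue, green, red); there is no depth.
- camera_info(name): a dict with "fx", "fy", "cx", "cy" (pixels), "R" (3x3) and "t" (3): a world point X has camera coordinates R X + t; the wrist camera has in their place "T_tool_cam" (4x4, takes a point from camera to tool coordinates, whose origin is the TCP and whose axes are the flange's). Camera axes: x right, y down, z forward; pixel columns grow to the right and rows downward; lengths in m; the calibration is good to about 2 mm. A picture is of the moment at which its call begins: read the wrist's pose just before it. camera_info takes no time and is no camera call.
A pose or a line that the arm cannot do raises arm.MotionError and nothing moves.
- ticket.finish_job(): hands the job in; it is judged then, once.
Readings, each from a call of its own:
- arm.read_time(): time.
- arm.read_joint_positions(): joint angles.
- arm.read_dq(): joint speeds.
- arm.read_effort(): joint torques, N m.
- arm.read_tool_pos(): TCP position.
- arm.read_eef_rot(): TCP orientation.
- arm.read_ft_force(): force on the tool from outside, world axes, zero at the start.
- arm.read_wrist_torque(): the same for the moment, N m.
- arm.read_opening(): opening from 0.0 (shut) to 1.0 (fully open).
- arm.read_finger_force(): force on a finger pad.
Only numpy, scipy, OpenCV 4.12 (cv2) and the standard library are available. Lean on these libraries where they do the work, as an engineer would, in place of code of your own. Each camera call takes 0.05 s, during which the arm holds its last target. There are 200 camera calls.

## Working session

There is one attempt and no reset: what is moved stays moved. The work goes in short steps, each a Python script; the robot and the scene stay as the last script left them, time stands still between calls to the robot, and variables do not carry over. Pictures are saved under pics/ and viewed, at most 10 in all, crops included, and the job is handed in when it is done.

```bash
ls; mkdir -p pics; python3 - <<'E'
from station import arm, snapshot, camera_info, ticket
import cv2
for n in ("top","side"):
    cv2.imwrite(f"pics/{n}0.png",snapshot(n)); print(n,camera_info(n))
print(camera_info("wrist")); print(arm.read_time(),arm.read_tool_pos(),arm.read_eef_rot())
E
```

```text
pics
top {'fx': 434.3411790777711, 'fy': 434.3411790777711, 'cx': 318.48881558809126, 'cy': 236.24540607322393, 'R': array([[ 0.0035281 , -0.99992534,  0.01169864],
       [-0.99698813, -0.00442361, -0.0774281 ],
       [ 0.07747407, -0.01139023, -0.9969293 ]]), 't': array([0.0051249 , 0.49541219, 1.0145746 ])}
side {'fx': 606.80772692272, 'fy': 606.80772692272, 'cx': 326.3814048210004, 'cy': 235.30411229214084, 'R': array([[ 0.93971557, -0.341859  , -0.00818932],
       [-0.20646904, -0.54813443, -0.81050551],
       [ 0.27258975,  0.76333549, -0.58567376]]), 't': array([-0.46420679,  0.17571879,  1.62496918])}
{'fx': 428.5934184300032, 'fy': 428.5934184300032, 'cx': 320.22160092299634, 'cy': 243.66028638897248, 'T_tool_cam': array([[ 1.64554440e-03, -9.57245509e-01, -2.89272064e-01,
         7.41146498e-02],
       [ 9.99998640e-01,  1.60663439e-03,  3.71963384e-04,
        -8.33748307e-04],
       [ 1.08694165e-04, -2.89272282e-01,  9.57246852e-01,
        -7.10053142e-02],
       [ 0.00000000e+00,  0.00000000e+00,  0.00000000e+00,
         1.00000000e+00]])}
0.1 [0.19673466 0.61896897 0.3028337 ] [ 1.53257685e-01  9.88185566e-01 -1.15995543e-03 -1.55090294e-04]
```

View pics/top0.png

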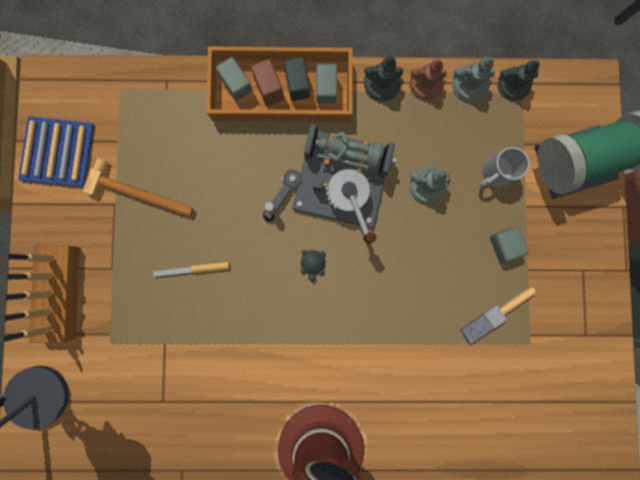

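View pics/side0.png

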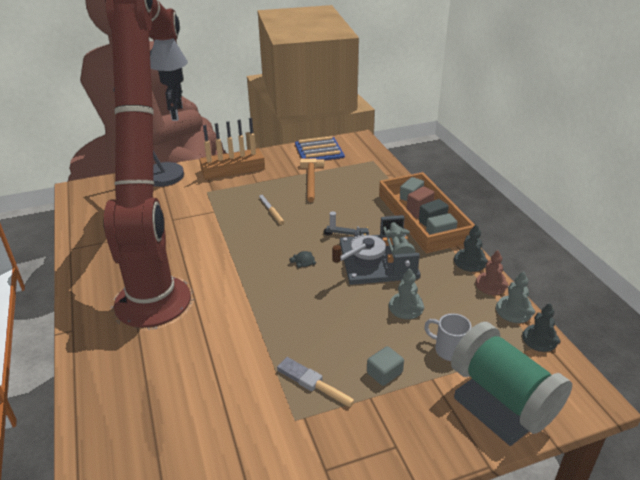

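Top view: the stand is near (345,180), brace hinge about (292,178), post about (269,213), lever axis about (350,190) and knob about (370,238). The mallet, turtle and seated figure are nearby. Next I'll get rough positions, then a close wrist view.

```bash
cat > h.py <<'E'
from station import arm, snapshot, camera_info, ticket
import numpy as np, cv2
from scipy.spatial.transform import Rotation as Rot
def wristcam():
    i=camera_info("wrist"); T=np.eye(4); T[:3,:3]=Rot.from_quat(arm.read_eef_rot()).as_matrix(); T[:3,3]=arm.read_tool_pos()
    M=np.linalg.inv(T@i["T_tool_cam"]); i["R"]=M[:3,:3]; i["t"]=M[:3,3]; return i
def cast(i,uv,z):
    d=i["R"].T@[(uv[0]-i["cx"])/i["fx"],(uv[1]-i["cy"])/i["fy"],1]; c=-i["R"].T@i["t"]
    return c+d*(z-c[2])/d[2]
def proj(i,X):
    p=i["R"]@np.asarray(X)+i["t"]; return np.array([i["fx"]*p[0]/p[2]+i["cx"],i["fy"]*p[1]/p[2]+i["cy"]])
def down(yaw):  # tool pointing down, closing axis (tool y) at angle yaw from world x
    y=np.array([np.cos(yaw),np.sin(yaw),0]); z=np.array([0,0,-1.]); return Rot.from_matrix(np.c_[np.cross(y,z),y,z]).as_quat()
E
python3 - <<'E'
from h import *
i=camera_info("top")
for n,uv,z in [("hinge",(292,178),.024),("post",(269,213),.078),("postlow",(269,213),.024),("axis",(350,190),.086),("knob",(371,238),.126),("plateL",(296,213),.02),("plateR",(377,225),.02),("turtle",(313,262),.028),("fig",(430,183),.05)]:
    print(n,cast(i,uv,z).round(3))
print(Rot.from_quat(arm.read_eef_rot()).as_matrix().round(2))
for yaw in (np.pi/2,-np.pi/2):
    for x in (.5,.45): print(arm.ik([x,0.0,.42],down(yaw)))
im=snapshot("top")[110:290,230:450]; cv2.imwrite("pics/topc.png",cv2.resize(im,None,fx=3.5,fy=3.3,interpolation=cv2.INTER_CUBIC))
E
```

```text
hinge [0.634 0.071 0.024]
post [0.543 0.119 0.078]
postlow [0.55  0.125 0.024]
axis [ 0.595 -0.063  0.086]
knob [ 0.484 -0.104  0.126]
plateL [0.551 0.061 0.02 ]
plateR [ 0.523 -0.132  0.02 ]
turtle [0.434 0.02  0.028]
fig [ 0.619 -0.253  0.05 ]
[[-0.95  0.3  -0.  ]
 [ 0.3   0.95 -0.  ]
 [-0.   -0.   -1.  ]]
[-0.29026831  0.28678782  0.33470222  1.6600148  -0.09942052  1.2115444
  1.63755798]
[-0.34602233  0.19917405  0.3690898   1.77793034 -0.0773221   1.17864118
  1.61679622]
[-0.71837691  0.39976493  1.00011387  1.67091305 -0.35062424  1.26477699
 -1.21726424]
[-0.82852426  0.29883523  1.04641209  1.78865536 -0.27558327  1.21271272
 -1.27398859]
```

```bash
python3 - <<'E'
from h import *
arm.movep([.5,.0,.42],down(np.pi/2))
i=wristcam(); im=snapshot("wrist"); cv2.imwrite("pics/w0.png",im); np.savez("w0.npz",**{k:i[k] for k in("fx","fy","cx","cy","R","t")})
print(arm.read_time(),arm.read_tool_pos(), arm.read_ft_force())
for p in [(.634,.071,.024),(.543,.119,.078),(.595,-.063,.086),(.484,-.104,.126)]: print(proj(i,p).round(0))
E
```

```text
2.6833 [0.5001273  0.00101882 0.41975277] [ 0.22126813 -0.52139774  0.07618881]
[379. 298.]
[438. 237.]
[257. 288.]
[198. 185.]
```

View pics/w0.png

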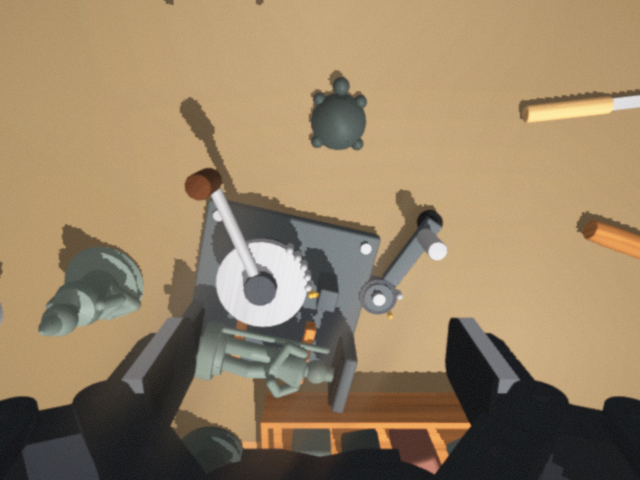

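View pics/topc.png

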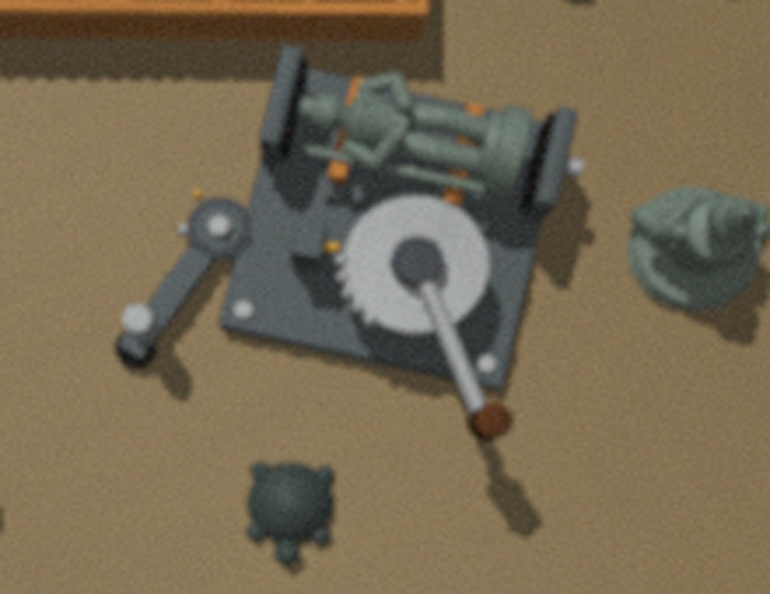

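The wrist view shows the knob's top near (203,180), lever hub (260,288), post top (437,251), brace hinge (379,297) and the plate's near edge from (212,202) to (376,237). I'll triangulate these with the top view.

```bash
python3 - <<'E'
from h import *
w=dict(np.load("w0.npz")); t=camera_info("top"); im=cv2.imread("pics/w0.png"); tp=cv2.imread("pics/top0.png")
def blob(img,box,f):
    x0,y0,x1,y1=box; s=img[y0:y1,x0:x1].astype(int); m=f(s[...,0],s[...,1],s[...,2]).astype(np.uint8)
    n,l,st,c=cv2.connectedComponentsWithStats(m); k=1+np.argmax(st[1:,4]); 
    (a,r,ang)=cv2.minAreaRect(np.argwhere(l==k)[:,::-1].astype(np.float32))
    return c[k]+[x0,y0],st[k,4],np.array(a)+[x0,y0],r
brown=lambda b,g,r:(r>1.7*g)&(r>40)
white=lambda b,g,r:(b>170)&(g>170)
kw=blob(im,(170,150,235,215),brown); kt=blob(tp,(355,222,385,250),brown)
pw=blob(im,(415,230,460,270),white); pt=blob(tp,(260,198,280,220),lambda b,g,r:b>130)
print(kw,kt,pw,pt,sep="\n")
def tri(a,b):
    A=[];y=[]
    for i,uv in((w,a),(t,b)):
        c=-i["R"].T@i["t"]; d=i["R"].T@[(uv[0]-i["cx"])/i["fx"],(uv[1]-i["cy"])/i["fy"],1]; d/=np.linalg.norm(d); P=np.eye(3)-np.outer(d,d); A.append(P); y.append(P@c)
    return np.linalg.lstsq(np.vstack(A),np.hstack(y),rcond=None)[0]
for n,a,b,z in [("knob",kw[0],kt[0],.12),("post",pw[0],pt[0],.078),("hub",(260,288),(349.4,188.8),.09),("hinge",(379,298),(292.3,178.2),.03)]:
    print(n,"tri",tri(a,b).round(4),"w",cast(w,a,z).round(4),"t",cast(t,b,z).round(4))
c=[cast(w,p,.02) for p in((376,237),(212,202))]; d=c[0]-c[1]; print("plate edge",c,np.hypot(*d[:2]),"yaw",np.arctan2(d[1],d[0])-np.pi/2)
E
```

```text
(array([192.875, 179.325]), np.int32(40), array([192.90000153, 179.30000496]), (5.813776969909668, 11.180339813232422))
(array([372.6, 234.4]), np.int32(5), array([372.6000042 , 234.30000114]), (3.130495071411133, 0.8944271206855774))
(array([437.26966292, 250.94007491]), np.int32(267), array([437.00000191, 251.        ]), (16.970561981201172, 18.384777069091797))
(array([268.64150943, 205.67924528]), np.int32(53), array([268.5, 205.5]), (7.0, 7.0))
knob tri [ 0.4881 -0.1128  0.1018] w [ 0.48   -0.1095  0.12  ] t [ 0.4921 -0.1081  0.12  ]
post tri [0.5604 0.1214 0.07  ] w [0.5577 0.1192 0.078 ] t [0.5594 0.1204 0.078 ]
hub tri [ 0.5992 -0.0619  0.0766] w [ 0.5937 -0.0597  0.09  ] t [ 0.5967 -0.0609  0.09  ]
hinge tri [0.6341 0.0706 0.0231] w [0.6309 0.0698 0.03  ] t [0.6327 0.07   0.03  ]
plate edge [array([0.55970962, 0.06459156, 0.02      ]), array([ 0.51978752, -0.11987755,  0.02      ])] 0.18873957738298813 yaw -0.2131293626626678
```

```bash
cat >> h.py <<'E'
H=np.array([.632,.070]); L=np.array([.5955,-.0605]); YAW=-.213
def bpose(q,r=.090,z=.053):
    a=np.pi+YAW-q; return [*(H+r*np.array([np.cos(a),np.sin(a)])),z+.054],down(a-np.pi/2)
def lpose(q,r=.120,z=.111):
    a=np.pi+YAW+.6-q; return [*(L+r*np.array([np.cos(a),np.sin(a)])),z+.054],down(a-np.pi/2)
E
python3 - <<'E'
from h import *
q0=.383
for q in np.linspace(q0,1.6,4): print(arm.ik(*bpose(q)).round(2))
for q in (0,.4,.78): print(arm.ik(*lpose(q)).round(2))
p,o=bpose(q0); p[:2]=[.5588,.1198]
arm.movep([*p[:2],.25],o); arm.move_gripper(.6,25); arm.line_to(p,.15)
print(arm.read_time(),arm.read_ft_force().round(1)); 
arm.move_gripper(0,25); print(arm.read_time(),arm.read_opening(),arm.read_finger_force(),arm.read_ft_force().round(1),arm.read_tool_pos(),p)
E
```

```text
[-0.4   0.76  0.23  1.85 -0.3   0.57  1.01]
[-0.49  0.81  0.35  1.76 -0.43  0.65  0.67]
[-0.55  0.87  0.46  1.65 -0.53  0.75  0.33]
[-0.57  0.93  0.56  1.54 -0.61  0.85 -0.02]
[ 0.03  0.59  0.21  2.02 -0.22  0.56  2.35]
[-0.09  0.57  0.24  2.06 -0.26  0.53  1.9 ]
[-0.2   0.58  0.28  2.05 -0.29  0.55  1.46]
5.0833 [0.5 0.4 0.3]
5.4667 0.2247264894557568 24.862425327301025 [-0.9 -0.2  3.7] [0.55916451 0.11986821 0.10783423] [0.5588, 0.1198, 0.107]
```

```bash
python3 - <<'E'
from h import *
for q in [*np.arange(.45,1.56,.1),1.57,1.585]:
    p,o=bpose(q); arm.line_to(p,.08,o)
    f=arm.read_ft_force(); a=np.pi+YAW-q; rad=f[0]*np.cos(a)+f[1]*np.sin(a); tan=f[0]*np.sin(a)-f[1]*np.cos(a)
    print(round(q,3),round(arm.read_time(),2),"rad %.1f tan %.1f z %.1f"%(rad,tan,f[2]),round(arm.read_opening(),3))
    if np.linalg.norm(f)>30: print("stop"); break
print(arm.read_tool_pos())
E
```

```text
0.45 5.72 rad -2.4 tan 0.4 z 4.7 0.224
0.55 5.97 rad -1.5 tan 0.3 z 4.8 0.231
0.65 6.23 rad -2.2 tan -0.2 z 6.6 0.227
0.75 6.49 rad -2.4 tan -0.6 z 6.7 0.227
0.85 6.75 rad -1.9 tan -0.3 z 7.3 0.228
0.95 7.01 rad -1.4 tan -0.4 z 7.7 0.227
1.05 7.27 rad -0.8 tan -0.4 z 7.0 0.225
1.15 7.53 rad -0.2 tan -0.1 z 7.0 0.228
1.25 7.78 rad -0.7 tan -0.8 z 7.1 0.227
1.35 8.04 rad -0.6 tan -3.1 z 8.9 0.226
1.45 8.3 rad 0.2 tan -2.6 z 8.3 0.225
1.55 8.56 rad 0.5 tan 1.1 z 6.4 0.224
1.57 8.81 rad 0.1 tan 1.5 z 5.2 0.231
1.585 9.06 rad 0.8 tan 1.2 z 6.0 0.225
[0.65295663 0.15772948 0.10780342]
```

```bash
python3 - <<'E'
from h import *
for q in np.arange(1.60,1.72,.015):
    p,o=bpose(q); arm.line_to(p,.05,o)
    f=arm.read_ft_force(); a=np.pi+YAW-q; tan=f[0]*np.sin(a)-f[1]*np.cos(a)
    print(round(q,3),round(arm.read_time(),2),"tan %.1f"%tan,f.round(1))
    if tan<-8: print("stop"); break
arm.move_gripper(.6); p=arm.read_tool_pos(); print(p); arm.line_to([p[0],p[1],.25],.2)
print(arm.read_time(),arm.read_ft_force())
p,o=lpose(0); print(p)
arm.movep([p[0]-.02,p[1]+.05,.33],down(np.pi/2)); i=wristcam(); np.savez("w1.npz",**{k:i[k] for k in("fx","fy","cx","cy","R","t")})
cv2.imwrite("pics/w1.png",snapshot("wrist")); cv2.imwrite("pics/top1.png",cv2.resize(snapshot("top")[130:270,230:450],None,fx=3.5,fy=3.5,interpolation=cv2.INTER_CUBIC))
print(arm.read_time(),proj(i,[*p[:2],.126]))
E
```

```text
1.6 9.31 tan 0.9 [1.1 0.7 6.5]
1.615 9.56 tan -2.3 [-2.1  1.1  8.3]
1.63 9.81 tan -4.8 [-4.8  0.6 11.1]
1.645 10.06 tan -7.7 [-7.9  0.6 11.5]
1.66 10.31 tan -10.7 [-11.    0.7  14.9]
stop
[0.65854842 0.15581309 0.10628448]
11.5833 [ 0.88576315 -0.31309905 -0.58345285]
[np.float64(0.4843745446434975), np.float64(-0.1057894377510912), 0.165]
13.35 [246.68936922 259.38732906]
```

View pics/w1.png

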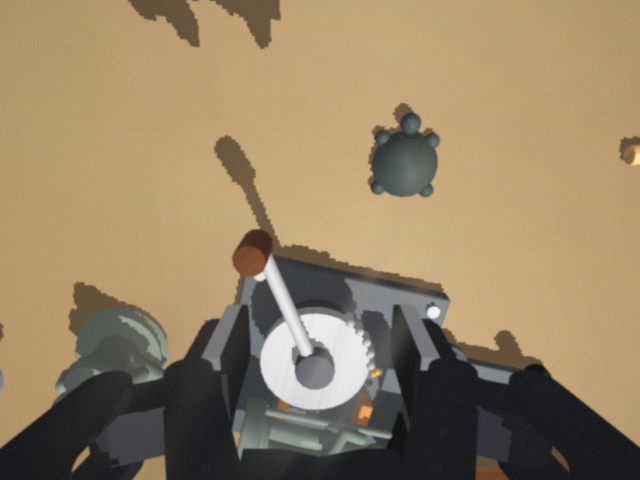

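View pics/top1.png

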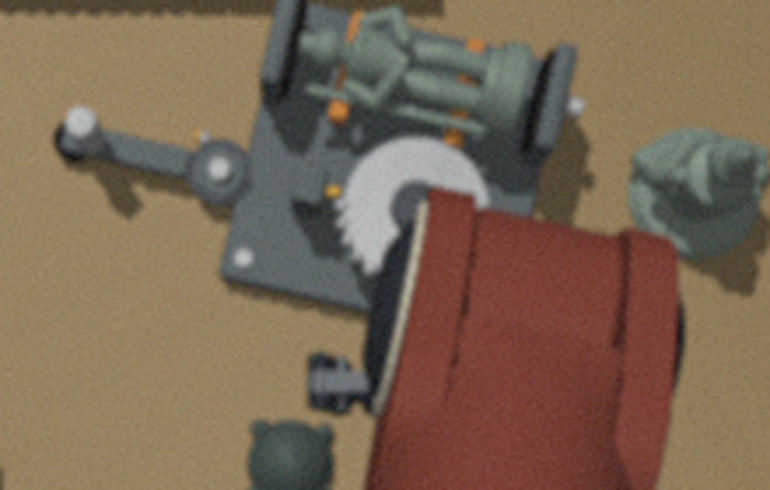

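The brace now lies along the stand's +y, post top about (80,122) in the crop. The wrist view shows the knob's top at about (252,256) and the hub at (315,368). I'll refine the knob and yaw.

```bash
python3 - <<'E'
from h import *
i=dict(np.load("w1.npz")); im=cv2.imread("pics/w1.png")
s=im[215:290,225:285].astype(int); b,g,r=s[...,0],s[...,1],s[...,2]
m=((r>1.5*b)&(r>1.6*g)&(r>35)).astype(np.uint8); print(m.sum(),cv2.boundingRect(m))
lo,hi=[np.argwhere(m)[:,::-1]+[225,215] for _ in (0,1)]
(c,wh,an)=cv2.minAreaRect(lo.astype(np.float32)); print("rect",c,wh,an)
k=cast(i,(252,257),.126); h=cast(i,(315,368),.09); print(k,h)
d=k-h; print(np.hypot(*d[:2]),"lever ang",np.arctan2(d[1],d[0])%(2*np.pi)-np.pi-.6)
for x in [.084,.104,.126]: print(x,proj(i,[*k[:2],x]))
# rod edges / plate front edge
g=cv2.cvtColor(im,cv2.COLOR_BGR2GRAY)[250:310,275:450]; pts=[]
for u in range(300,440,5):
    col=cv2.cvtColor(im,cv2.COLOR_BGR2HSV)[240:330,u,1].astype(int); j=np.where(col<80)[0]
    if len(j): pts.append(cast(i,(u,240+j[0]),.02)[:2])
pts=np.array(pts); v=cv2.fitLine(pts.astype(np.float32),cv2.DIST_HUBER,0,.01,.01).ravel(); print("edge yaw",np.arctan2(v[1],v[0])%np.pi-np.pi/2, np.abs((pts-v[2:])@[-v[1],v[0]]).max())
t=camera_info("top"); print("post",cast(t,(230+80/3.5,130+122/3.5),.078),"hinge",cast(t,(292.3,178.2),.03))
cv2.imwrite("pics/k.png",cv2.resize(im[200:400,200:380],None,fx=3,fy=3))
E
```

```text
515 (11, 20, 35, 40)
rect (255.35931396484375, 257.498779296875) (27.885292053222656, 42.29909133911133) 60.75117111206055
[ 0.48266478 -0.10211985  0.126     ] [ 0.59177958 -0.06017444  0.09      ]
0.11689935235515538 lever ang -0.23300034479668097
0.084 [260.31828413 239.61356457]
0.104 [256.62578109 247.3314382 ]
0.126 [252. 257.]
edge yaw -0.22595799 0.0007000677596095611
post [0.6526333  0.15727974 0.078     ] hinge [0.63272081 0.06999194 0.03      ]
```

View pics/k.png

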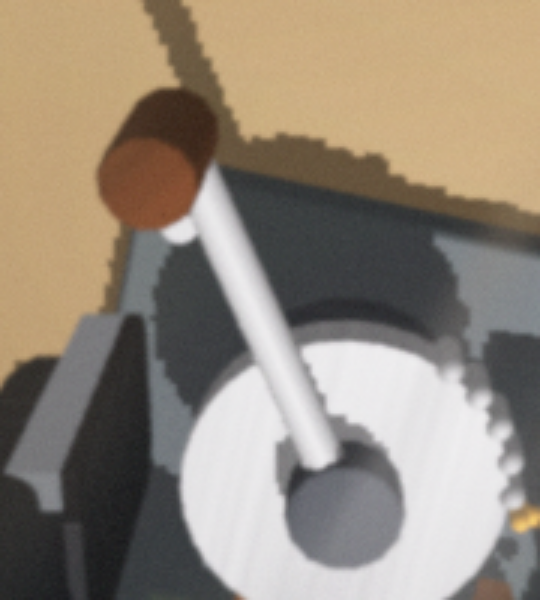

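```bash
cat >> h.py <<'E'
L=np.array([.5960,-.0600]); YAW=-.225
def ft(q):
    f=arm.read_ft_force(); a=np.pi+YAW+.6-q; return f[0]*np.cos(a)+f[1]*np.sin(a), f[0]*np.sin(a)-f[1]*np.cos(a), f[2]
def rep(q):
    p=arm.read_tool_pos(); d=p[:2]-L; qa=np.pi+YAW+.6-np.arctan2(d[1],d[0])%(2*np.pi)
    print("%.3f act %.3f r %.4f t %.2f rad %.1f tan %.1f z %.1f op %.3f"%(q,qa,np.hypot(*d),arm.read_time(),*ft(q),arm.read_opening()))
E
python3 - <<'E'
from h import *
p,o=lpose(0); print(p)
arm.movep([*p[:2],.25],o); arm.line_to(p,.12); rep(0)
arm.move_gripper(0,50); rep(0); print(arm.read_finger_force())
for q in (.03,.06,.09,.12):
    p,o=lpose(q); arm.line_to(p,.06,o); rep(q)
E
```

```text
[np.float64(0.4843390853705223), np.float64(-0.10395270349032569), 0.165]
0.000 act -0.001 r 0.1194 t 14.74 rad 0.3 tan -0.2 z -0.0 op 0.602
0.000 act -0.006 r 0.1197 t 15.10 rad 0.2 tan -0.2 z 6.6 op 0.263
48.84454071521759
0.030 act 0.017 r 0.1196 t 15.35 rad 0.6 tan -3.4 z 5.8 op 0.266
0.060 act 0.048 r 0.1196 t 15.60 rad 0.7 tan -3.7 z 6.2 op 0.262
0.090 act 0.077 r 0.1196 t 15.85 rad 0.6 tan -3.9 z 6.1 op 0.260
0.120 act 0.102 r 0.1196 t 16.10 rad 0.3 tan -4.9 z 5.7 op 0.265
```

```bash
python3 - <<'E'
from h import *
for q in np.arange(.15,.751,.03):
    p,o=lpose(q); arm.line_to(p,.06,o); rep(q)
    if np.linalg.norm(arm.read_ft_force())>35: break
E
```

```text
0.150 act 0.135 r 0.1196 t 16.35 rad 1.2 tan -3.9 z 6.5 op 0.265
0.180 act 0.169 r 0.1195 t 16.60 rad 1.3 tan -3.8 z 7.5 op 0.267
0.210 act 0.202 r 0.1195 t 16.85 rad 0.9 tan -2.8 z 7.2 op 0.267
0.240 act 0.236 r 0.1194 t 17.10 rad 0.0 tan -1.6 z 7.8 op 0.262
0.270 act 0.266 r 0.1194 t 17.35 rad 0.4 tan -2.5 z 8.0 op 0.264
0.300 act 0.291 r 0.1194 t 17.60 rad 0.5 tan -3.5 z 7.0 op 0.264
0.330 act 0.320 r 0.1194 t 17.85 rad 0.8 tan -2.9 z 7.4 op 0.265
0.360 act 0.345 r 0.1194 t 18.10 rad 0.1 tan -4.5 z 6.5 op 0.266
0.390 act 0.378 r 0.1194 t 18.35 rad 0.7 tan -4.5 z 6.9 op 0.265
0.420 act 0.411 r 0.1194 t 18.60 rad -0.1 tan -3.1 z 8.0 op 0.270
0.450 act 0.444 r 0.1194 t 18.85 rad 0.3 tan -3.3 z 8.2 op 0.261
0.480 act 0.477 r 0.1193 t 19.10 rad 0.9 tan -2.2 z 8.6 op 0.266
0.510 act 0.509 r 0.1193 t 19.35 rad -0.8 tan -1.9 z 8.1 op 0.262
0.540 act 0.532 r 0.1193 t 19.60 rad 0.1 tan -3.7 z 8.8 op 0.265
0.570 act 0.562 r 0.1193 t 19.85 rad 0.2 tan -3.0 z 8.0 op 0.264
0.600 act 0.587 r 0.1194 t 20.10 rad 0.4 tan -5.5 z 7.1 op 0.265
0.630 act 0.620 r 0.1193 t 20.35 rad 0.4 tan -5.3 z 8.0 op 0.267
0.660 act 0.653 r 0.1193 t 20.60 rad 0.1 tan -3.4 z 7.9 op 0.265
0.690 act 0.686 r 0.1193 t 20.85 rad 0.3 tan -3.4 z 8.5 op 0.265
0.720 act 0.719 r 0.1193 t 21.10 rad 0.4 tan -2.5 z 8.0 op 0.269
0.750 act 0.751 r 0.1193 t 21.35 rad 0.3 tan -1.8 z 8.4 op 0.263
```

```bash
python3 - <<'E'
from h import *
p,o=lpose(.782); arm.line_to(p,.06,o); rep(.782); arm.pause(.5); rep(.782)
cv2.imwrite("pics/top2.png",cv2.resize(snapshot("top")[110:290,130:450],None,fx=2.4,fy=2.4,interpolation=cv2.INTER_CUBIC))
E
```

```text
0.782 act 0.776 r 0.1193 t 21.60 rad 0.6 tan -3.5 z 8.0 op 0.265
0.782 act 0.776 r 0.1193 t 22.10 rad -0.8 tan -3.7 z 7.8 op 0.269
```

View pics/top2.png

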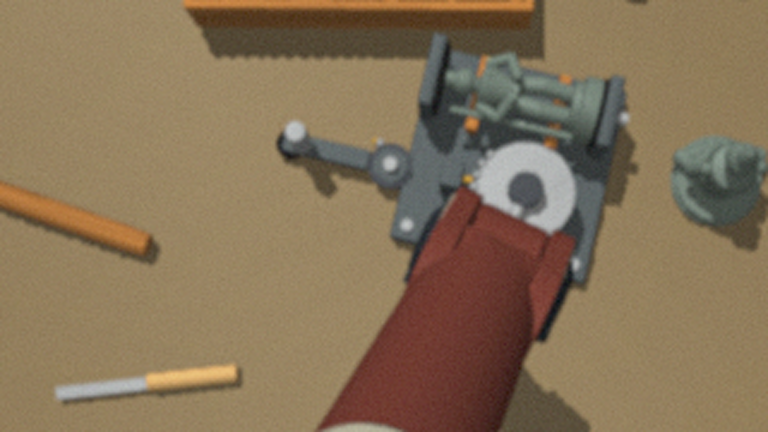

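The brace is still at its stop (post at about (295,132) in the crop), and the bystanders in view have not moved. The lever is held in the third pocket, where the force has levelled off at about 3.6 N.

```bash
python3 -c "
from station import ticket; print(ticket.finish_job())"
```

```text
the job is handed in; nothing more can be done
None
```

I swung the brace out to its stop, where it stays, then drew the lever three clicks to about 0.78 rad and handed the job in at about 22 s with the fingers still gripping the knob; the judge's result was not shown.

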